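# Shut and lock the cutlery case

## Task

Close up the cutlery case on the dining table: swing its open lid over and press the front edge down until the catch snaps and the lid is fully shut, then turn the brass turn button on the front until its tongue lies square across the lid, so that it is locked. Leave the tableware around it where it is.

Things in the scene. Friction and masses are not known exactly. Their poses are not given: they have to be found in the camera images.
- case: open dark-wood cutlery case, fixed to the table, 180 (its x) x 240 (its y) x 60 mm high, walls 10 mm; origin at the centre of its underside on the table. The lid is hinged on its +x side; the catch and the turn button are on its -x side (the front). A wooden block 36 x 44 mm, 71 mm high, stands against the middle of the front, outside, and carries the turn button
- lid (a joint): hinge angle of the case's lid, a board 180 x 240 x 12 mm: 0 = fully shut, flat on the rim; about 1.57 = standing upright. The hinge is stiff: the lid stays where it is left (about 3 N at its front edge moves it). A sprung brass catch in the middle of the front wall stops the closing lid at about 0.09 (front edge some 15 mm up); it takes about 10 N down on the front edge to snap it through to 0
- lid_hinge (a point): point on the lid's hinge line, at its middle, at the lid's underside, 60 mm above the table; the lid reaches 180 mm from it
- lid_front (a point): middle of the lid's front (free) edge on its outer face, which is the top when it is shut (then 72 mm above the table)
- button (a joint): angle of the brass turn button on the front of the case; it turns clockwise seen from above as the value grows: 0 = its tongue points along the case's +y, parallel to the front edge and clear of the lid; 1.571 = stop, tongue points to the case's +x, square across the lid's edge (locked). Range -0.6 to 1.571, easy to turn. It passes over the lid only when the lid is fully shut
- button_grip (a point): on the turn button's upright axis (18 mm in front of the case's front edge), 4 mm below the top of its thumb rib. The rib is 36 mm long (along the tongue), 10 mm wide, 24 mm high, its top 104 mm above the table; under it the flat tongue, 12 mm wide, 6 mm thick, its underside 74 mm above the table, reaches 40 mm from the axis one way and 12 mm the other way
- wineglass: bystander: stemmed wine glass, 190 mm high, 76 mm wide; origin at the underside, at its centre
- tumbler: bystander: glass tumbler, 90 mm high, 72 mm wide; origin at the underside, at its centre
- shaker: bystander: steel salt shaker, 67 mm high, 40 mm wide; origin at the underside, at its centre
- fork: bystander: table fork lying flat, 240 mm long; origin at the underside, mid-length
- knife: bystander: table knife lying flat, 210 mm long; origin at the underside, mid-length
- mill: bystander: wooden pepper mill, 166 mm high, 56 mm wide; origin at the underside, at its centre
- oil: bystander: green glass bottle with a black cap, 200 mm high, 60 mm wide; origin at the underside, at its centre

How it is judged:
By the outcome, as a careful person would: the job done as asked, in the order asked, and still so for the second after the job is handed in, with the robot touching nothing.
It also fails if it takes over 70 s, if anything falls off the work surface, if the arm or the gripper's body presses on something with over 40 N, if the wrist force passes 120 N, or if a joint passes its speed limit or range.

## Robot

A 6-joint arm with a two-finger parallel gripper is mounted at the origin on the work surface. World frame = base frame: x ahead of the robot, y to its left, z up, the work surface at z = 0. Lengths are in m, angles in rad, forces in N, time in s.
With the tool pointing down it reaches from about 0.4 to 0.825 m from the base axis. Payload 7 kg.
Tool frame: the origin (TCP) lies midway between the tips of the shut fingers; the grasp point (between the pads) lies 19 mm behind it; z points along the fingers, y is the line along which they close (so a half turn about z gives the same grasp; the last joint's range is limited). The gripper opens to 88 mm and grips with 3 to 60 N. Pads are 19 mm wide; open, the fingers measure 130 mm over their backs; the gripper's body (78 mm by 193 mm) begins 47 mm behind the grasp point.
Start: joints at [-0.865, 0.359, 0.012, 0, -1.224, -0.288], TCP at [0.274, -0.617, 0.227] pointing down, gripper open.
Joint ranges: [-3.07, 3.07], [-1.43, 2.12], [-1.02, 1.25], [-3.03, 1.67], [-3.05, -0], [-3.03, 3.03]. Speed limits (rad/s): [2.39, 2.39, 3.01, 3.14, 3.14, 3.14].

## Interface

Orientations are given as a 3x3 rotation matrix whose columns are the frame's x, y, z axes.
In Python, from workcell import ctrl, read_camera, calibration gives the robot as it stands. The module is installed in compiled form; this text tells all that it offers.
- The arm moves only by the tool jog_arm, never from a script. Its argument "rows" is a list of rows, each an object of numbers: "hand": the closure, from 0 (fully open) to 1 (shut); "x", "y", "z": the shift along the tool's x, y, z normalised to -1 to 1, where 1 is 0.05 m; "spin": the turn about the tool's z normalised to -1 to 1, where 1 is pi rad. In form: [{"hand": .., "x": .., "y": .., "z": .., "spin": ..}, ...]. A call has 1 to 10 rows; each row shifts and turns the commanded pose from where the row before left it, along the tool's axes as they then stand; what a row does not reach is not made up. A row lasts 1/10 s, in which the tool goes at most 50 mm and 8.59 degrees, less where a joint would pass 70% of its speed; a pose out of reach is approached as far as the arm can. A call with a number of a shift or a turn outside -1 to 1 is refused whole. A call with a gripper value outside its range is refused whole. The fingers move at their own pace and stop on an object; "newtons" is the grip in N (left out, the last holds). Time passes only in rows, so rows that do not move let the fingers close. It gives the time, the measured TCP pose, the force, the opening and the grip force at its end, in the units of the state.
- ctrl.get_obs(): the state, without advancing time (a new reading comes with each control period).
- read_camera(name): name is "side" or "top" or "wrist"; returns the picture (400x640x3 uint8, blue, green, red); there is no depth.
- calibration(name): a dict with "camera_matrix" (3x3 intrinsics, pixels), "dist_coeffs" ([k1, k2, p1, p2, k3] as OpenCV has them; the pictures are not rectified), "position" and "orientation" of the camera in the world. Camera axes: x right, y down, z forward; pixel columns grow to the right and rows downward; lengths in m; the calibration is good to about 2 mm. A picture is of the moment at which its call begins: read the wrist's pose just before it. calibration takes no time and is no camera call; for the wrist camera it gives the pose at the moment of the call.
- ctrl.job_done(): hands the job in; it is judged then, once.
The state is a dict: "t": time; "joints": joint angles; "dq": joint speeds; "tau": joint torques, N m; "tcp_pos": TCP position; "tcp_rot": TCP orientation; "wrist_force": force on the tool from outside, world axes, zero at the start; "ft_torque": the same for the moment, N m; "finger_gap": finger opening in m; "grip_force": force on a finger pad.
Only numpy, scipy, OpenCV 4.12 (cv2) and the standard library are available. Lean on these libraries where they do the work, as an engineer would, in place of code of your own. Each camera call takes 0.05 s, during which the arm holds its last target. There are 200 camera calls.

## Working session

There is one attempt and no reset: what is moved stays moved. The work goes in short steps, Python scripts to look and compute and a tool call to move; the robot and the scene stay as the last step left them, time stands still between calls to the robot, and variables do not carry over. Pictures are saved under pics/ and viewed, at most 10 in all, crops included, and the job is handed in when it is done.

Besides the shell and the picture viewer there is one more tool, called after ">>>" by a JSON object that holds its "name" and its "arguments". jog_arm: Moves the arm, as the interface text tells. Scaled input: -1 to 1 covers 0.05 m each way for a shift and pi rad each way for a turn. Its arguments: {"type":"object","properties":{"rows":{"type":"array","items":{"type":"object","properties":{"hand":{"type":"number"},"x":{"type":"number","minimum":-1,"maximum":1},"y":{"type":"number","minimum":-1,"maximum":1},"z":{"type":"number","minimum":-1,"maximum":1},"spin":{"type":"number","minimum":-1,"maximum":1}}}},"newtons":{"type":"number"}},"required":["rows"]}

```bash
mkdir -p pics
cat > h.py <<'E'
import numpy as np, cv2
from workcell import ctrl, read_camera, calibration
np.set_printoptions(precision=4,suppress=True)
def ray(c,uv):
    p=cv2.undistortPoints(np.array([[uv]],float),np.array(c["camera_matrix"]),np.array(c["dist_coeffs"]))[0,0]
    d=np.array(c["orientation"])@np.r_[p,1]; return np.array(c["position"]),d/np.linalg.norm(d)
def onz(c,uv,z):
    o,d=ray(c,uv); return o+d*(z-o[2])/d[2]
def tri(c1,a,c2,b):
    o1,d1=ray(c1,a);o2,d2=ray(c2,b)
    s=np.linalg.lstsq(np.c_[d1,-d2],o2-o1,rcond=None)[0]
    p,q=o1+s[0]*d1,o2+s[1]*d2
    return (p+q)/2,np.linalg.norm(p-q)
def proj(c,p):
    R=np.array(c["orientation"]);r=cv2.Rodrigues(R.T)[0];t=-R.T@np.array(c["position"])
    return cv2.projectPoints(np.array(p,float).reshape(-1,3),r,t,np.array(c["camera_matrix"]),np.array(c["dist_coeffs"]))[0].reshape(-1,2)
E
python3 - <<'E'
from h import *
s=ctrl.get_obs();print(s["t"],s["tcp_pos"],s["tcp_rot"],s["finger_gap"])
for n in("top","side"):
    cv2.imwrite(f"pics/{n}0.png",read_camera(n)); c=calibration(n);print(n,c)
E
```

```text
0.0 [ 0.2737 -0.6165  0.2256] [[-0.914  -0.4056 -0.0008]
 [-0.4056  0.914   0.0015]
 [ 0.0001  0.0017 -1.    ]] 0.08783358860399157
top {'camera_matrix': array([[379.0435,   0.    , 317.9365],
       [  0.    , 379.0435, 208.1666],
       [  0.    ,   0.    ,   1.    ]]), 'dist_coeffs': array([0.0159, 0.    , 0.    , 0.    , 0.    ]), 'position': array([ 0.4477, -0.0213,  1.2085]), 'orientation': array([[-0.0129, -0.9934,  0.1141],
       [-0.9996,  0.0158,  0.0254],
       [-0.027 , -0.1137, -0.9931]])}
side {'camera_matrix': array([[382.0722,   0.    , 317.8714],
       [  0.    , 382.0722, 201.1607],
       [  0.    ,   0.    ,   1.    ]]), 'dist_coeffs': array([-0.0693,  0.    ,  0.    ,  0.    ,  0.    ]), 'position': array([0.1817, 0.6351, 0.9461]), 'orientation': array([[-0.8191, -0.4326,  0.3766],
       [-0.5734,  0.6014, -0.5563],
       [ 0.0142, -0.6716, -0.7407]])}
```

View pics/top0.png

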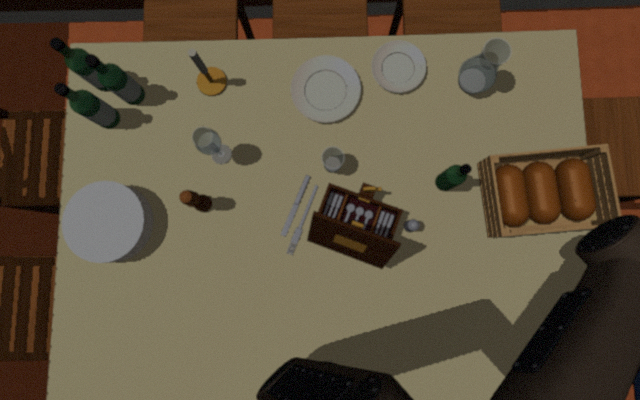

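View pics/side0.png

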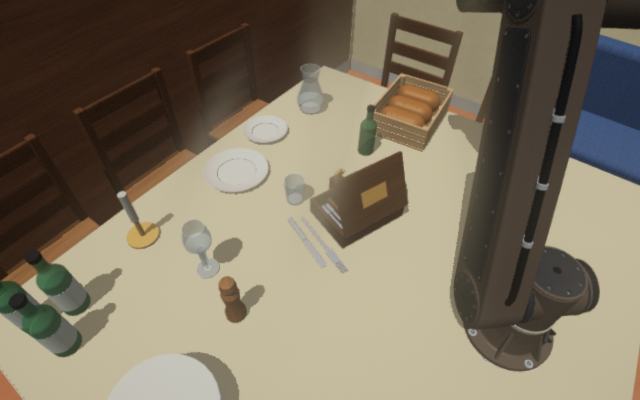

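The top view shows the case around pixel (355,225). The lid stands up on the robot's side (a brass plate at (350,243)), and the block and button are on the far side near (370,190). The tumbler is at (333,158), the shaker at (413,226), and the fork and knife are to the left. The next step is to enlarge both views.

Run:
```python
from h import *
a=cv2.imread("pics/top0.png")[145:275,290:440]; b=cv2.imread("pics/side0.png")[145:255,280:420]
cv2.imwrite("pics/topc.png",cv2.resize(cv2.convertScaleAbs(a,alpha=1.6),None,fx=4.5,fy=4.5,interpolation=cv2.INTER_CUBIC)[:600,:800])
cv2.imwrite("pics/sidec.png",cv2.resize(cv2.convertScaleAbs(b,alpha=1.6),None,fx=5,fy=5,interpolation=cv2.INTER_CUBIC))
```

```text
(no output)
```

View pics/topc.png

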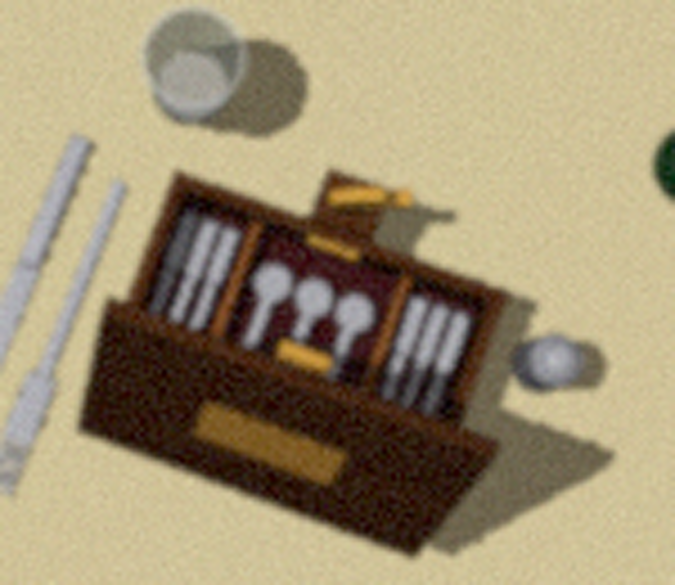

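View pics/sidec.png

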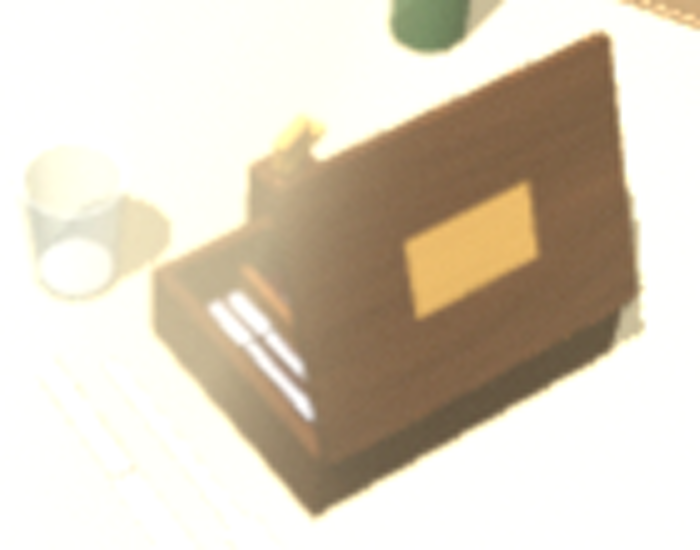

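Run:
```python
from h import *
ct,cs=calibration("top"),calibration("side")
T=lambda u,v:(290+(u+.5)/4.5-.5,145+(v+.5)/4.5-.5)
S=lambda u,v:(280+(u+.5)/5-.5,145+(v+.5)/5-.5)
fl,fr=onz(ct,T(178,173),.06),onz(ct,T(508,290),.06)
print("front-left",fl,"front-right",fr,np.linalg.norm(fl-fr))
print("fl tri",tri(ct,T(178,173),cs,S(155,272)))
print("lid topright tri",tri(ct,T(495,441),cs,S(607,36)), "hinge bl tri",tri(ct,T(80,430),cs,S(318,515)))
print("lid right-bottom",onz(ct,T(415,555),.0),onz(ct,T(415,555),.06),onz(cs,S(637,290),.06))
print("hinge left rim side", onz(cs,S(318,455),.06))
f=(fl+fr)/2; yc=(fl-fr)
# case y axis: z up, x toward robot => y = z x x
e=(fl-fr)[:2]/np.linalg.norm((fl-fr)[:2]); print("edge dir left",e)
n=np.array([e[1],-e[0]]);n*=-np.sign(n[0]);print("case +x",n,"yaw",np.degrees(np.arctan2(n[1],n[0])))
print("front mid",f[:2],"axis",f[:2]-.018*n,"hinge mid",f[:2]+.18*n)
print("rib tri",tri(ct,T(360,196),cs,S(297,132)), "block cor",tri(ct,T(333,172),cs,S(250,165)))
for nme,uv in dict(ribL=T(330,195),ribR=T(388,195),tip=T(410,198)).items(): print(nme,onz(ct,uv,.104),onz(ct,uv,.08))
print("shaker",onz(ct,T(553,360),.067),"tumbler",onz(ct,T(192,58),.09))
for p in (onz(ct,T(553,360),.067),onz(ct,T(192,58),.09)): print(np.hypot(*p[:2]))
```

```text
front-left [ 0.6567 -0.0275  0.06  ] front-right [ 0.5728 -0.2482  0.06  ] 0.23610396653206353
fl tri (array([ 0.6576, -0.0274,  0.0564]), np.float64(0.0006492073856240549))
lid topright tri (array([ 0.4656, -0.2059,  0.2251]), np.float64(0.005746115483786555)) hinge bl tri (array([0.4855, 0.0442, 0.0157]), np.float64(0.0031346516453465314))
lid right-bottom [ 0.3946 -0.1885  0.    ] [ 0.3972 -0.1802  0.06  ] [ 0.401  -0.1892  0.06  ]
hinge left rim side [0.4953 0.0371 0.06  ]
edge dir left [0.3552 0.9348]
case +x [-0.9348  0.3552] yaw 159.19175308663907
front mid [ 0.6148 -0.1378] axis [ 0.6316 -0.1442] hinge mid [ 0.4465 -0.0739]
rib tri (array([ 0.6314, -0.1462,  0.1016]), np.float64(0.0007493357693930618)) block cor (array([ 0.6548, -0.1315,  0.0697]), np.float64(0.002275406565789673))
ribL [ 0.6323 -0.1263  0.104 ] [ 0.6363 -0.1286  0.08  ]
ribR [ 0.6317 -0.1641  0.104 ] [ 0.6357 -0.1672  0.08  ]
tip [ 0.6294 -0.1783  0.104 ] [ 0.6334 -0.1817  0.08  ]
shaker [ 0.5247 -0.2747  0.067 ] tumbler [ 0.7291 -0.0379  0.09  ]
0.5923098067012421
0.7301321200740973
```

>>> {"name": "jog_arm", "arguments": {"rows": [{"hand": 1,"z": -0.5,"spin": 0.0415},{"hand": 1,"z": -0.5,"spin": 0.0415},{"hand": 1,"z": -0.4,"spin": 0.0415},{"hand": 1,"spin": 0.0415},{"hand": 1,"spin": 0.0415},{"hand": 1,"spin": 0.0415},{"hand": 1,"y": 0.5},{"hand": 1,"y": 0.8},{"hand": 1,"y": 0.8},{"hand": 1,"y": 0.4}], "newtons": 20}}

```text
invalid input
```

>>> {"name": "jog_arm", "arguments": {"rows": [{"hand": 1.0,"x": 0.0,"y": 0.0,"z": -0.5,"spin": 0.0415},{"hand": 1.0,"x": 0.0,"y": 0.0,"z": -0.5,"spin": 0.0415},{"hand": 1.0,"x": 0.0,"y": 0.0,"z": -0.4,"spin": 0.0415},{"hand": 1.0,"x": 0.0,"y": 0.0,"z": 0.0,"spin": 0.0415},{"hand": 1.0,"x": 0.0,"y": 0.0,"z": 0.0,"spin": 0.0415},{"hand": 1.0,"x": 0.0,"y": 0.0,"z": 0.0,"spin": 0.0415},{"hand": 1.0,"x": 0.0,"y": 0.5,"z": 0.0,"spin": 0.0},{"hand": 1.0,"x": 0.0,"y": 0.8,"z": 0.0,"spin": 0.0},{"hand": 1.0,"x": 0.0,"y": 0.8,"z": 0.0,"spin": 0.0},{"hand": 1.0,"x": 0.0,"y": 0.4,"z": 0.0,"spin": 0.0}], "newtons": 20}}

```text
t: 1.1
tcp_pos: [0.3189, -0.4978, 0.2964]
tcp_rot: [[-0.935, 0.356, 0.0], [0.356, 0.935, 0.001], [0.0, 0.001, -1.0]]
wrist_force: [-0.5, -0.3, 0.3]
finger_gap: 0.0131
grip_force: 0.0
```

>>> {"name": "jog_arm", "arguments": {"rows": [{"hand": 1,"x": 0.02,"y": 0.6,"z": 0,"spin": 0},{"hand": 1,"x": 0.02,"y": 1.0,"z": 0,"spin": 0},{"hand": 1,"x": 0.02,"y": 1.0,"z": 0,"spin": 0},{"hand": 1,"x": 0.02,"y": 1.0,"z": 0,"spin": 0},{"hand": 1,"x": 0.02,"y": 1.0,"z": 0,"spin": 0},{"hand": 1,"x": 0.02,"y": 1.0,"z": 0,"spin": 0},{"hand": 1,"x": 0.02,"y": 1.0,"z": 0,"spin": 0},{"hand": 1,"x": 0.02,"y": 1.0,"z": 0,"spin": 0},{"hand": 1,"x": 0.02,"y": 0.8,"z": 0,"spin": 0},{"hand": 1,"x": 0.02,"y": 0.4,"z": 0,"spin": 0}]}}

```text
t: 2.1
tcp_pos: [0.4664, -0.0827, 0.2964]
tcp_rot: [[-0.935, 0.354, -0.0], [0.354, 0.935, 0.0], [0.0, 0.0, -1.0]]
wrist_force: [0.4, -1.3, -0.4]
finger_gap: 0.0006
grip_force: 0.0
```

Run:
```python
from h import *
s=ctrl.get_obs();print(s["t"],s["tcp_pos"],s["finger_gap"],s["joints"])
hm=np.array([.4465,-.0739]);n=np.array([-.9348,.3552])
d=np.array(s["tcp_pos"][:2])-hm; print("case-x,y rel hinge",d@n,d@[-.3552,-.9348])
cv2.imwrite("pics/w1.png",read_camera("wrist"))
r=.163
for th in (1.3,1.2,1.1,1,.9,.8,.7,.6,.5,.4,.3,.2,.1,0.05): print(th,"tcp case-x",round(-(r*np.cos(th)-.012*np.sin(th))+.0095*(th>.1),4),"z",round(.06+r*np.sin(th)+.012*np.cos(th),4))
```

```text
2.1 [ 0.4664 -0.0827  0.2964] 0.0005816625202160406 [ 0.241  -0.0217 -0.2964 -0.0004 -1.296  -2.1737]
case-x,y rel hinge -0.021726094988227734 0.0011942250892157833
1.3 tcp case-x -0.0225 z 0.2203
1.2 tcp case-x -0.0384 z 0.2163
1.1 tcp case-x -0.0537 z 0.2107
1 tcp case-x -0.0685 z 0.2036
0.9 tcp case-x -0.0824 z 0.1951
0.8 tcp case-x -0.0955 z 0.1853
0.7 tcp case-x -0.1074 z 0.1742
0.6 tcp case-x -0.1183 z 0.1619
0.5 tcp case-x -0.1278 z 0.1487
0.4 tcp case-x -0.136 z 0.1345
0.3 tcp case-x -0.1427 z 0.1196
0.2 tcp case-x -0.1479 z 0.1041
0.1 tcp case-x -0.161 z 0.0882
0.05 tcp case-x -0.1622 z 0.0801
```

View pics/w1.png

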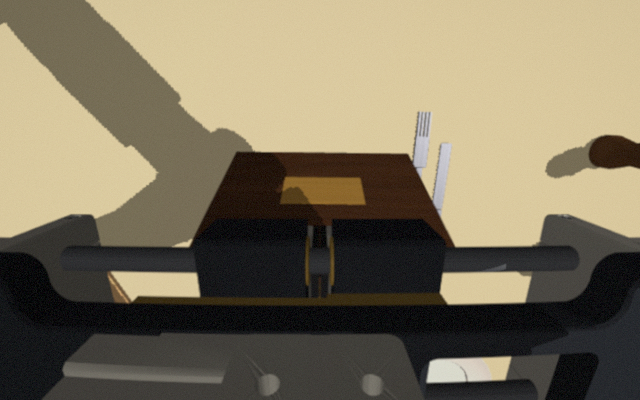

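The wrist view shows the lid's outer face with its brass plate (280–365, 190) on the robot side. The closed fingers (gap at x≈319) are centred on the lid (≈323). I'll drop the tips behind the lid and push.

>>> {"name": "jog_arm", "arguments": {"rows": [{"hand": 1,"x": 0.25,"y": 0,"z": 0.3,"spin": 0},{"hand": 1,"x": 0,"y": 0,"z": 0.5,"spin": 0},{"hand": 1,"x": 0,"y": 0,"z": 0.5,"spin": 0},{"hand": 1,"x": 0,"y": 0,"z": 0.4,"spin": 0},{"hand": 1,"x": -0.1,"y": 0,"z": 0,"spin": 0},{"hand": 1,"x": -0.1,"y": 0,"z": 0,"spin": 0},{"hand": 1,"x": -0.1,"y": 0,"z": 0,"spin": 0},{"hand": 1,"x": -0.1,"y": 0,"z": 0,"spin": 0}]}}

```text
t: 2.95
tcp_pos: [0.4741, -0.0884, 0.2126]
tcp_rot: [[-0.934, 0.357, 0.002], [0.357, 0.934, 0.0], [-0.002, 0.001, -1.0]]
wrist_force: [-0.3, 0.2, 0.5]
finger_gap: 0.0005
grip_force: 0.0
```

>>> {"name": "jog_arm", "arguments": {"rows": [{"hand": 1,"x": -0.15,"y": 0,"z": 0.03,"spin": 0},{"hand": 1,"x": -0.15,"y": 0,"z": 0.03,"spin": 0},{"hand": 1,"x": -0.15,"y": 0,"z": 0.06,"spin": 0},{"hand": 1,"x": -0.15,"y": 0,"z": 0.08,"spin": 0},{"hand": 1,"x": -0.15,"y": 0,"z": 0.08,"spin": 0},{"hand": 1,"x": -0.15,"y": 0,"z": 0.08,"spin": 0}]}}

```text
t: 3.55
tcp_pos: [0.5156, -0.1046, 0.1932]
tcp_rot: [[-0.934, 0.356, -0.0], [0.356, 0.934, -0.0], [-0.0, -0.0, -1.0]]
wrist_force: [-1.1, 0.7, 2.7]
finger_gap: -0.0002
grip_force: 1.1
```

>>> {"name": "jog_arm", "arguments": {"rows": [{"hand": 1,"x": -0.14,"y": 0,"z": 0,"spin": 0},{"hand": 1,"x": -0.13,"y": 0,"z": 0.1,"spin": 0},{"hand": 1,"x": -0.13,"y": 0,"z": 0.1,"spin": 0},{"hand": 1,"x": -0.12,"y": 0,"z": 0.11,"spin": 0},{"hand": 1,"x": -0.12,"y": 0,"z": 0.11,"spin": 0},{"hand": 1,"x": -0.11,"y": 0,"z": 0.12,"spin": 0},{"hand": 1,"x": -0.11,"y": 0,"z": 0.12,"spin": 0},{"hand": 1,"x": -0.1,"y": 0,"z": 0.13,"spin": 0},{"hand": 1,"x": -0.1,"y": 0,"z": 0.13,"spin": 0}]}}

```text
t: 4.45
tcp_pos: [0.5648, -0.1232, 0.1469]
tcp_rot: [[-0.934, 0.356, -0.0], [0.356, 0.934, 0.0], [0.0, 0.0, -1.0]]
wrist_force: [-1.2, 0.2, 1.8]
finger_gap: 0.0004
grip_force: 0.8
```

>>> {"name": "jog_arm", "arguments": {"rows": [{"hand": 1,"x": -0.08,"y": 0,"z": 0.14,"spin": 0},{"hand": 1,"x": -0.08,"y": 0,"z": 0.14,"spin": 0},{"hand": 1,"x": -0.07,"y": 0,"z": 0.15,"spin": 0},{"hand": 1,"x": -0.07,"y": 0,"z": 0.15,"spin": 0},{"hand": 1,"x": -0.07,"y": 0,"z": 0.16,"spin": 0},{"hand": 1,"x": -0.07,"y": 0,"z": 0.16,"spin": 0},{"hand": 1,"x": -0.08,"y": 0,"z": 0.14,"spin": 0},{"hand": 1,"x": -0.08,"y": 0,"z": 0.06,"spin": 0}]}}

```text
t: 5.25
tcp_pos: [0.5925, -0.1339, 0.0916]
tcp_rot: [[-0.934, 0.356, -0.001], [0.356, 0.934, -0.0], [0.001, -0.0, -1.0]]
wrist_force: [-1.1, 0.8, 0.6]
finger_gap: 0.0005
grip_force: 0.5
```

>>> {"name": "jog_arm", "arguments": {"rows": [{"hand": 1,"x": -0.08,"y": 0,"z": 0,"spin": 0},{"hand": 1,"x": 0,"y": 0,"z": 0.05,"spin": 0},{"hand": 1,"x": 0,"y": 0,"z": 0.05,"spin": 0},{"hand": 1,"x": 0,"y": 0,"z": 0.05,"spin": 0},{"hand": 1,"x": 0,"y": 0,"z": 0.05,"spin": 0},{"hand": 1,"x": 0,"y": 0,"z": 0.05,"spin": 0}]}}

```text
t: 5.85
tcp_pos: [0.5977, -0.1355, 0.0814]
tcp_rot: [[-0.935, 0.356, 0.004], [0.356, 0.935, -0.0], [-0.004, 0.001, -1.0]]
wrist_force: [1.7, -0.5, 2.4]
finger_gap: 0.0007
grip_force: 1.2
```

>>> {"name": "jog_arm", "arguments": {"rows": [{"hand": 1,"x": 0,"y": 0,"z": 0.05,"spin": 0},{"hand": 1,"x": 0,"y": 0,"z": 0.05,"spin": 0},{"hand": 1,"x": 0,"y": 0,"z": 0.05,"spin": 0}]}}

```text
t: 6.15
tcp_pos: [0.5956, -0.1352, 0.0724]
tcp_rot: [[-0.934, 0.356, -0.001], [0.356, 0.934, -0.0], [0.001, -0.0, -1.0]]
wrist_force: [-9.0, 5.2, 26.5]
finger_gap: 0.0005
grip_force: 13.4
```

>>> {"name": "jog_arm", "arguments": {"rows": [{"hand": 1,"x": 0,"y": 0,"z": 0.02,"spin": 0},{"hand": 1,"x": 0,"y": 0,"z": -0.2,"spin": 0},{"hand": 1,"x": 0,"y": 0,"z": -0.6,"spin": 0},{"hand": 0,"x": 0,"y": 0,"z": -0.8,"spin": 0},{"hand": 0,"x": 0,"y": 0,"z": -0.8,"spin": -0.03},{"hand": 0,"x": 0,"y": 0,"z": -0.4,"spin": -0.046},{"hand": 0,"x": 0,"y": 0,"z": 0,"spin": -0.046},{"hand": 0,"x": 0,"y": 0,"z": 0,"spin": -0.046},{"hand": 0,"x": 0,"y": 0,"z": 0,"spin": -0.046},{"hand": 0,"x": 0,"y": 0,"z": 0,"spin": -0.046}]}}

```text
t: 7.15
tcp_pos: [0.5959, -0.1352, 0.2114]
tcp_rot: [[-0.897, -0.442, -0.001], [-0.442, 0.897, 0.0], [0.0, 0.0, -1.0]]
wrist_force: [0.4, -0.1, -0.1]
finger_gap: 0.0506
grip_force: 0.0
```

>>> {"name": "jog_arm", "arguments": {"rows": [{"hand": 0,"x": 0,"y": 0,"z": 0,"spin": -0.046},{"hand": 0,"x": 0,"y": 0,"z": 0,"spin": -0.046},{"hand": 0,"x": 0,"y": 0,"z": 0,"spin": -0.046},{"hand": 0,"x": 0,"y": 0,"z": 0,"spin": -0.046},{"hand": 0,"x": 0,"y": 0,"z": 0,"spin": -0.046},{"hand": 0,"x": 0,"y": 0,"z": 0,"spin": -0.046},{"hand": 0,"x": 0,"y": 0,"z": 0,"spin": -0.046},{"hand": 0,"x": 0,"y": 0,"z": 0,"spin": 0}]}}

```text
t: 7.95
tcp_pos: [0.596, -0.1352, 0.2114]
tcp_rot: [[-0.105, -0.995, -0.001], [-0.995, 0.105, 0.0], [-0.0, 0.001, -1.0]]
wrist_force: [0.3, 0.6, 0.5]
finger_gap: 0.0873
grip_force: 0.0
```

Run:
```python
from h import *
s=ctrl.get_obs();print(s["t"],s["tcp_pos"],s["tcp_rot"],s["finger_gap"],s["joints"])
c=calibration("wrist");print(c["position"],c["orientation"],c["camera_matrix"])
cv2.imwrite("pics/w2.png",read_camera("wrist"))
print(proj(c,[[.6316,-.1442,.104],[.6315,-.1780,.08]]))
cv2.imwrite("pics/side2.png",read_camera("side"));cv2.imwrite("pics/top2.png",read_camera("top"))
```

```text
7.95 [ 0.596  -0.1352  0.2114] [[-0.1045 -0.9945 -0.0005]
 [-0.9945  0.1045  0.0001]
 [-0.0001  0.0005 -1.    ]] 0.08733461033387944 [ 0.0961  0.2651 -0.1571 -0.0002 -1.1492 -0.2007]
[ 0.5888 -0.2044  0.3705] [[-0.9945  0.1017  0.0262]
 [ 0.105   0.9608  0.2566]
 [ 0.0009  0.2579 -0.9662]] [[279.2997   0.     319.2503]
 [  0.     279.2997 197.2569]
 [  0.       0.       1.    ]]
[[282.1288 190.616 ]
 [280.6837 153.6011]]
```

View pics/w2.png

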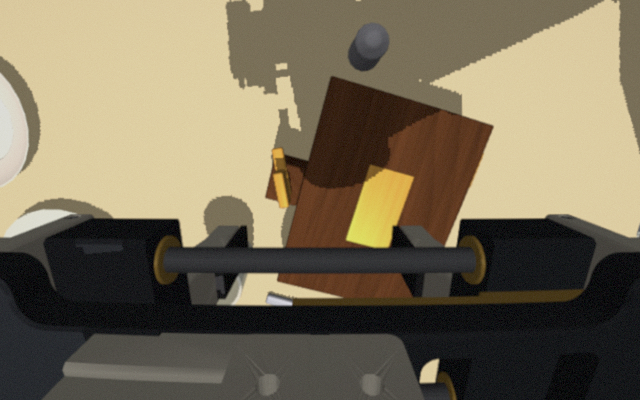

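The lid lies flat. Its front edge runs from (332,77) to (278,282). The brass rib is at about (283,190) and the tongue tip at (278,150). I'll measure the rib and the lid height numerically.

Run:
```python
from h import *
c=calibration("wrist"); im=cv2.imread("pics/w2.png")
a,b=onz(c,(332,77),.072),onz(c,(279,281),.072); e=(b-a)[:2];print(a,b,np.linalg.norm(e))
print("right-hinge corner",onz(c,(492,127),.072), np.linalg.norm(onz(c,(492,127),.072)-a))
e/=np.linalg.norm(e);x=np.array([-e[1],e[0]]);x*=-np.sign(x[0]);m=(a+b)[:2]/2
print("case x yaw",np.degrees(np.arctan2(x[1],x[0])),"axis",m-.018*x)
hsv=cv2.cvtColor(im,cv2.COLOR_BGR2HSV)
k=cv2.inRange(hsv,(12,150,90),(32,255,255));k[:, :262]=0;k[:,300:]=0;k[:140]=0;k[215:]=0
ys,xs=np.nonzero(k);print(len(xs),xs.min(),xs.max(),ys.min(),ys.max())
for y in range(ys.min(),ys.max()+1,4):
    r=xs[ys==y]; 
    if len(r): print(y,r.min(),r.max(),im[y,r].mean(0).round())
```

```text
[ 0.5706 -0.2475  0.072 ] [ 0.6571 -0.0264  0.072 ] 0.23741729277155937
right-hinge corner [ 0.4068 -0.1813  0.072 ] 0.17665793492400128
case x yaw 158.62162013689837 axis [ 0.6306 -0.1435]
990 267 299 148 214
148 276 281 [ 59. 124. 167.]
152 273 282 [ 73. 168. 218.]
156 273 283 [ 71. 165. 213.]
160 274 284 [ 43.  99. 134.]
164 274 284 [ 41.  95. 131.]
168 273 296 [ 38.  80. 116.]
172 272 299 [ 33.  66. 100.]
176 272 299 [ 51. 111. 152.]
180 271 299 [ 54. 117. 161.]
184 269 299 [ 50. 106. 147.]
188 268 298 [ 50. 108. 149.]
192 267 296 [ 52. 110. 150.]
196 269 296 [ 52. 109. 150.]
200 278 294 [ 61. 135. 175.]
204 280 294 [ 68. 154. 191.]
208 298 299 [30. 59. 98.]
212 296 296 [33. 61. 99.]
```

Run:
```python
from h import *
c=calibration("wrist"); im=cv2.imread("pics/w2.png")
k=((im[:,:,2]>140)&(im[:,:,0]<100)).astype(np.uint8);k[:, :265]=0;k[:,295:]=0;k[:140]=0;k[212:]=0
n,l,st,ce=cv2.connectedComponentsWithStats(k)
for i in range(1,n):
    if st[i,4]<15: continue
    r=cv2.minAreaRect(np.argwhere(l==i)[:,::-1].astype(np.float32))
    print(st[i],ce[i],r); P=np.array([onz(c,p,.104) for p in cv2.boxPoints(r)]); print(P, P.mean(0))
    q=[(P[j]-P[j-1])[:2] for j in range(4)]; q=max(q,key=np.linalg.norm);print("len",np.linalg.norm(q),"yaw",np.degrees(np.arctan2(q[1],q[0])))
for n_ in("top2","side2"):
    t=cv2.imread(f"pics/{n_}.png");ct=calibration(n_[:-1]);p=proj(ct,[.631,-.144,.1])[0].astype(int);print(n_,p)
    cr=t[p[1]-45:p[1]+45,p[0]-60:p[0]+60];cv2.imwrite(f"pics/{n_}c.png",cr)
a,b=[cv2.resize(cv2.imread(f"pics/{n_}c.png"),(480,360),interpolation=cv2.INTER_CUBIC)[:300] for n_ in("top2","side2")]
cv2.imwrite("pics/both.png",cv2.convertScaleAbs(np.vstack([a,b]),alpha=1.4))
```

```text
[272 148  12  22 149] [276.7383 155.2886] ((277.5, 158.5), (21.0, 11.0), 90.0)
[[ 0.6352 -0.1866  0.104 ]
 [ 0.6249 -0.1854  0.104 ]
 [ 0.6277 -0.1656  0.104 ]
 [ 0.6383 -0.1667  0.104 ]] [ 0.6315 -0.1761  0.104 ]
len 0.020061201118159983 yaw -98.75994407872098
[273 173  16  35 340] [280.3618 189.8324] ((280.2924499511719, 190.22642517089844), (35.444828033447266, 10.074440002441406), 79.3803482055664)
[[ 0.6389 -0.1622  0.104 ]
 [ 0.6291 -0.1629  0.104 ]
 [ 0.6277 -0.1274  0.104 ]
 [ 0.6379 -0.1266  0.104 ]] [ 0.6334 -0.1448  0.104 ]
len 0.035622309416038826 yaw -88.28279176186784
top2 [368 188]
side2 [338 171]
```

View pics/both.png

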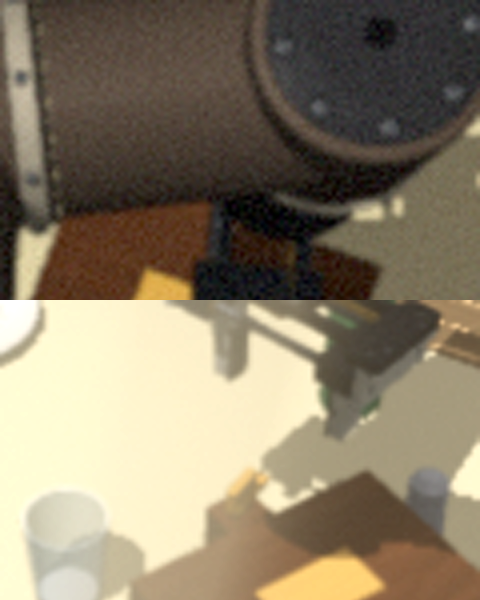

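Side view (lower half): the lid is shut flat and the rib stands clear at about (245,490). Top view is hidden by the arm. Rib centre comes out at about (0.632, -0.1447), along world y. I'll grasp it now.

>>> {"name": "jog_arm", "arguments": {"rows": [{"hand": 0,"x": 0,"y": 0,"z": 0,"spin": -0.033},{"hand": 0,"x": 0.09,"y": -0.36,"z": 0,"spin": 0},{"hand": 0,"x": 0.1,"y": -0.36,"z": 0,"spin": 0},{"hand": 0,"x": 0,"y": 0,"z": 0.5,"spin": 0},{"hand": 0,"x": 0,"y": 0,"z": 0.7,"spin": 0},{"hand": 0,"x": 0,"y": 0,"z": 0.6,"spin": 0},{"hand": 0,"x": 0,"y": 0,"z": 0.4,"spin": 0},{"hand": 0,"x": 0,"y": 0,"z": 0.2,"spin": 0},{"hand": 0,"x": 0,"y": 0,"z": 0,"spin": 0},{"hand": 0,"x": 0,"y": 0,"z": 0,"spin": 0}]}}

```text
t: 9.1
tcp_pos: [0.6329, -0.145, 0.0925]
tcp_rot: [[-0.004, -1.0, 0.001], [-1.0, 0.004, -0.0], [0.0, -0.001, -1.0]]
wrist_force: [-0.4, 0.4, 0.3]
finger_gap: 0.088
grip_force: 0.0
```

>>> {"name": "jog_arm", "arguments": {"rows": [{"hand": 0.5,"x": 0,"y": 0.02,"z": 0.16,"spin": 0},{"hand": 0.7,"x": 0,"y": 0,"z": 0,"spin": 0},{"hand": 0.8,"x": 0,"y": 0,"z": 0,"spin": 0},{"hand": 1,"x": 0,"y": 0,"z": 0,"spin": 0},{"hand": 1,"x": 0,"y": 0,"z": 0,"spin": 0},{"hand": 1,"x": 0,"y": 0,"z": 0,"spin": 0},{"hand": 1,"x": 0,"y": 0,"z": 0,"spin": 0},{"hand": 1,"x": 0,"y": 0,"z": 0,"spin": 0},{"hand": 1,"x": 0,"y": 0,"z": 0,"spin": 0},{"hand": 1,"x": 0,"y": 0,"z": 0,"spin": 0}], "newtons": 10}}

```text
t: 10.1
tcp_pos: [0.6317, -0.1449, 0.0837]
tcp_rot: [[-0.003, -1.0, 0.001], [-1.0, 0.003, -0.0], [0.0, -0.001, -1.0]]
wrist_force: [7.7, -2.5, -4.7]
finger_gap: 0.0133
grip_force: 4.0
```

>>> {"name": "jog_arm", "arguments": {"rows": [{"hand": 1,"x": 0,"y": 0,"z": 0,"spin": 0},{"hand": 1,"x": 0,"y": 0,"z": 0,"spin": 0},{"hand": 1,"x": 0,"y": 0,"z": 0,"spin": 0}]}}

```text
t: 10.4
tcp_pos: [0.6332, -0.1449, 0.0839]
tcp_rot: [[-0.003, -1.0, 0.004], [-1.0, 0.003, -0.0], [0.0, -0.004, -1.0]]
wrist_force: [5.6, -1.2, -3.2]
finger_gap: 0.0098
grip_force: 10.0
```

>>> {"name": "jog_arm", "arguments": {"rows": [{"hand": 1,"x": 0,"y": -0.02,"z": 0,"spin": 0.02},{"hand": 1,"x": 0,"y": 0,"z": 0,"spin": 0.04},{"hand": 1,"x": 0,"y": 0,"z": 0,"spin": 0.046},{"hand": 1,"x": 0,"y": 0,"z": 0,"spin": 0.046},{"hand": 1,"x": 0,"y": 0,"z": 0,"spin": 0.046},{"hand": 1,"x": 0,"y": 0,"z": 0,"spin": 0.046}], "newtons": 15}}

```text
t: 11.0
tcp_pos: [0.6329, -0.1448, 0.0839]
tcp_rot: [[-0.7, -0.714, 0.001], [-0.714, 0.7, -0.0], [-0.001, -0.001, -1.0]]
wrist_force: [0.8, 1.7, 0.2]
finger_gap: 0.0096
grip_force: 15.0
```

>>> {"name": "jog_arm", "arguments": {"rows": [{"hand": 1,"x": 0,"y": 0,"z": 0,"spin": 0.046},{"hand": 1,"x": 0,"y": 0,"z": 0,"spin": 0.046},{"hand": 1,"x": 0,"y": 0,"z": 0,"spin": 0.046},{"hand": 1,"x": 0,"y": 0,"z": 0,"spin": 0.046},{"hand": 1,"x": 0,"y": 0,"z": 0,"spin": 0.046},{"hand": 1,"x": 0,"y": 0,"z": 0,"spin": 0.046},{"hand": 1,"x": 0,"y": 0,"z": 0,"spin": 0.046},{"hand": 1,"x": 0,"y": 0,"z": 0,"spin": 0.02},{"hand": 1,"x": 0,"y": 0,"z": 0,"spin": 0.01},{"hand": 1,"x": 0,"y": 0,"z": 0,"spin": 0.01}]}}

```text
t: 12.0
tcp_pos: [0.6327, -0.1443, 0.0838]
tcp_rot: [[-0.944, 0.331, 0.001], [0.331, 0.944, 0.001], [-0.001, 0.001, -1.0]]
wrist_force: [0.6, 2.3, 1.4]
finger_gap: 0.0097
grip_force: 15.0
```

Run:
```python
from h import *
s=ctrl.get_obs();R=np.array(s["tcp_rot"]);print(s["t"],s["tcp_pos"],np.degrees(np.arctan2(R[1,1],R[0,1])),s["wrist_force"],s["ft_torque"],s["finger_gap"],s["joints"])
```

```text
12.0 [ 0.6327 -0.1443  0.0838] 70.67694622364347 [0.5875 2.329  1.4112] [ 1.0587 -0.252   0.0648] 0.009698988977980065 [ 0.0756  0.4329 -0.2234 -0.0006 -0.9133 -1.9832]
```

>>> {"name": "jog_arm", "arguments": {"rows": [{"hand": 1,"x": 0,"y": 0,"z": 0,"spin": 0.006},{"hand": 1,"x": 0,"y": 0,"z": 0,"spin": 0.006},{"hand": 1,"x": 0,"y": 0,"z": 0,"spin": 0.006},{"hand": 1,"x": 0,"y": 0,"z": 0,"spin": 0}]}}

```text
t: 12.4
tcp_pos: [0.6328, -0.1443, 0.0839]
tcp_rot: [[-0.924, 0.383, 0.001], [0.383, 0.924, 0.0], [-0.001, 0.001, -1.0]]
wrist_force: [0.6, 5.0, 2.2]
finger_gap: 0.0099
grip_force: 15.1
```

Run:
```python
from h import *
s=ctrl.get_obs();R=np.array(s["tcp_rot"]);print(s["t"],s["tcp_pos"],np.degrees(np.arctan2(R[1,1],R[0,1])),s["wrist_force"],s["ft_torque"],s["finger_gap"])
```

```text
12.4 [ 0.6328 -0.1443  0.0839] 67.48916637365701 [0.5966 5.0009 2.1763] [ 1.9341 -0.3852  0.2534] 0.009851390132268725
```

>>> {"name": "jog_arm", "arguments": {"rows": [{"hand": 1,"x": 0,"y": 0,"z": 0,"spin": 0.006},{"hand": 1,"x": 0,"y": 0,"z": 0,"spin": 0.004},{"hand": 1,"x": 0,"y": 0,"z": 0,"spin": 0}]}}

```text
t: 12.7
tcp_pos: [0.6326, -0.1443, 0.0839]
tcp_rot: [[-0.911, 0.411, 0.001], [0.411, 0.911, 0.0], [-0.001, 0.001, -1.0]]
wrist_force: [1.1, 4.5, 3.0]
finger_gap: 0.0105
grip_force: 15.5
```

Run:
```python
from h import *
s=ctrl.get_obs();R=np.array(s["tcp_rot"]);print(s["t"],s["tcp_pos"],np.degrees(np.arctan2(R[1,1],R[0,1])),s["wrist_force"],s["ft_torque"],s["finger_gap"])
```

```text
12.7 [ 0.6326 -0.1443  0.0839] 65.70807686802449 [1.0645 4.5089 3.0189] [ 1.9489 -0.251   0.3278] 0.010476333344078373
```

The torque is rising and the grip is widening, so the button is at its stop. I'll ease back, release and lift.

>>> {"name": "jog_arm", "arguments": {"rows": [{"hand": 1,"x": 0,"y": 0,"z": 0,"spin": -0.008},{"hand": 0.4,"x": 0,"y": 0,"z": 0,"spin": 0},{"hand": 0.4,"x": 0,"y": 0,"z": 0,"spin": 0},{"hand": 0.4,"x": 0,"y": 0,"z": 0,"spin": 0},{"hand": 0.4,"x": 0,"y": 0,"z": 0,"spin": 0},{"hand": 0.4,"x": 0,"y": 0,"z": -0.3,"spin": 0},{"hand": 0.4,"x": 0,"y": 0,"z": -0.7,"spin": 0},{"hand": 0.4,"x": 0,"y": 0,"z": -0.9,"spin": 0},{"hand": 0.4,"x": 0,"y": 0,"z": -0.9,"spin": 0}]}}

```text
t: 13.6
tcp_pos: [0.6316, -0.1451, 0.2247]
tcp_rot: [[-0.921, 0.389, -0.001], [0.389, 0.921, -0.0], [0.001, -0.001, -1.0]]
wrist_force: [1.2, -0.2, 0.4]
finger_gap: 0.0526
grip_force: 0.0
```

>>> {"name": "jog_arm", "arguments": {"rows": [{"hand": 0.4,"x": 0.5,"y": 0,"z": -0.5,"spin": 0},{"hand": 0.4,"x": 0.8,"y": 0,"z": 0,"spin": 0},{"hand": 0.4,"x": 0.8,"y": 0,"z": 0,"spin": 0},{"hand": 0.4,"x": 0.8,"y": 0,"z": 0,"spin": 0},{"hand": 0.4,"x": 0.4,"y": 0,"z": 0,"spin": 0},{"hand": 0.4,"x": 0,"y": 0,"z": 0,"spin": 0}]}}

```text
t: 14.2
tcp_pos: [0.478, -0.0803, 0.2494]
tcp_rot: [[-0.922, 0.388, 0.001], [0.388, 0.922, 0.001], [-0.001, 0.001, -1.0]]
wrist_force: [0.3, -0.0, -0.0]
finger_gap: 0.0524
grip_force: 0.0
```

Run:
```python
from h import *
s=ctrl.get_obs();print(s["t"],s["tcp_pos"],s["finger_gap"],s["wrist_force"])
t,sd=read_camera("top"),read_camera("side")
cv2.imwrite("pics/top3.png",t);cv2.imwrite("pics/side3.png",sd)
a=cv2.resize(t[140:270,270:440],(392,300),interpolation=cv2.INTER_CUBIC);b=cv2.resize(sd[120:260,250:433],(392,300),interpolation=cv2.INTER_CUBIC)
cv2.imwrite("pics/both3.png",np.vstack([cv2.convertScaleAbs(a,alpha=1.5),b]))
```

```text
14.2 [ 0.478  -0.0803  0.2494] 0.05242457378793862 [ 0.2682 -0.0085 -0.0447]
```

View pics/both3.png

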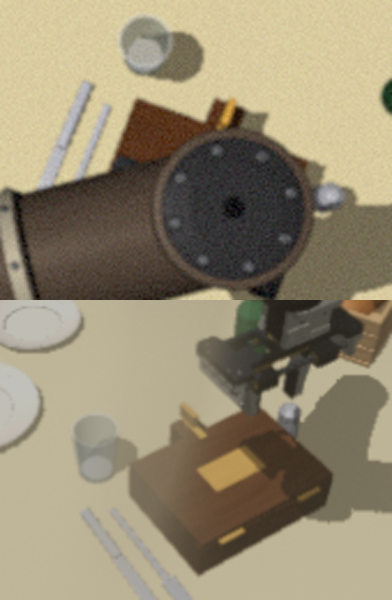

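Both views show the lid shut, the button turned across it and the tableware in place. I'll move the arm aside and measure the tongue angle.

>>> {"name": "jog_arm", "arguments": {"rows": [{"hand": 0.4,"x": 0,"y": -0.5,"z": -0.3,"spin": 0},{"hand": 0.4,"x": 0,"y": -0.9,"z": 0,"spin": 0},{"hand": 0.4,"x": 0,"y": -0.9,"z": 0,"spin": 0},{"hand": 0.4,"x": 0,"y": -0.9,"z": 0,"spin": 0},{"hand": 0.4,"x": 0,"y": -0.9,"z": 0,"spin": 0},{"hand": 0.4,"x": 0,"y": -0.9,"z": 0,"spin": 0},{"hand": 0.4,"x": 0,"y": -0.9,"z": 0,"spin": 0},{"hand": 0.4,"x": 0,"y": -0.5,"z": 0,"spin": 0},{"hand": 0.4,"x": 0,"y": 0,"z": 0,"spin": 0}]}}

```text
t: 15.2
tcp_pos: [0.3548, -0.3789, 0.2626]
tcp_rot: [[-0.92, 0.393, -0.002], [0.393, 0.92, 0.0], [0.002, -0.001, -1.0]]
wrist_force: [-0.3, -0.4, -0.3]
finger_gap: 0.0526
grip_force: 0.0
```

Run:
```python
from h import *
s=ctrl.get_obs();print(s["t"],s["tcp_pos"])
t=read_camera("top");cv2.imwrite("pics/top4.png",t);c=calibration("top")
m=((t[:,:,2]>90)&(t[:,:,0]<t[:,:,2]*.45)).astype(np.uint8);p=proj(c,[.632,-.1445,.1])[0].astype(int)
k=np.zeros_like(m);k[p[1]-16:p[1]+18,p[0]-14:p[0]+14]=m[p[1]-16:p[1]+18,p[0]-14:p[0]+14]
q=np.argwhere(k)[:,::-1].astype(np.float32);r=cv2.minAreaRect(q);print(len(q),r)
P=np.array([onz(c,x,.09)[:2] for x in q]);u=np.linalg.svd(P-P.mean(0))[2][0];print(P.mean(0),"tongue yaw",np.degrees(np.arctan2(u[1],u[0])))
cv2.imwrite("pics/top4c.png",cv2.convertScaleAbs(cv2.resize(t[145:275,290:440],None,fx=4.5,fy=4.5,interpolation=cv2.INTER_CUBIC),alpha=1.6))
```

```text
15.2 [ 0.3548 -0.3789  0.2626]
76 ((366.9137878417969, 192.4655303955078), (4.270992755889893, 19.869401931762695), 21.801410675048828)
[ 0.6199 -0.1382] tongue yaw 157.58646459597162
```

View pics/top4c.png

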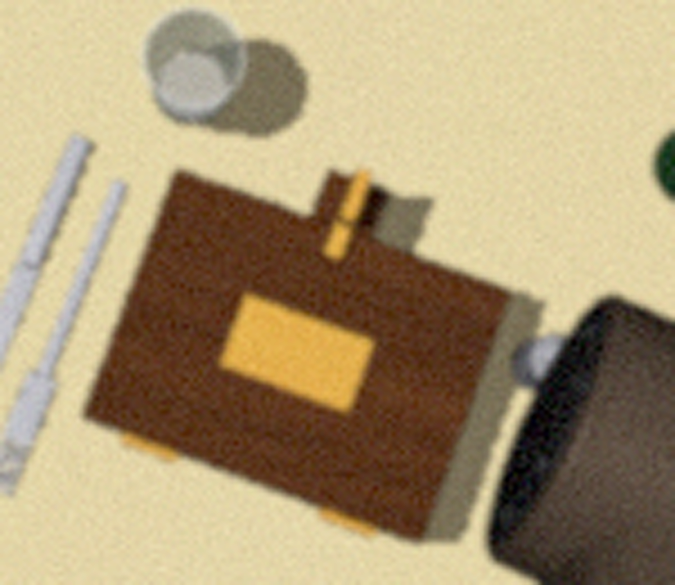

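The lid is shut, and the tongue lies square across its front edge from (365,175) to (335,255). It measures 157.6° against the case's 158.6–159.2°. Nothing else has moved, so I'm handing the job in.

```bash
python3 -c "
from h import *
print(ctrl.job_done())"
```

```text
the job is handed in; nothing more can be done
None
```

The cutlery case is shut and its turn button is against its stop with the tongue square across the lid. The tableware looks undisturbed, and I handed the job in after about 15 s of robot time; no verdict came back.

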